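# Quick-spin the vials: latch the lid, mains on, hold the short-spin key

### The arm

A 6-joint arm with a two-finger parallel gripper is mounted at the origin on a cart in front of the work surface, level with it; the furniture and walls round the work are solid. World frame = base frame: x ahead of the robot, y to its left, z up, the work surface at z = 0. Lengths are in m, angles in rad, forces in N, time in s.
With the tool pointing down it reaches from about 0.25 to 0.775 m from the base axis. Payload 4 kg.
Tool frame: the origin (TCP) lies at the very end of the fingers, on their centre line; the grasp point (between the pads) lies 19 mm behind it; z points along the fingers, y is the line along which they close (so a half turn about z gives the same grasp; the last joint's range is limited). The gripper opens to 94 mm and grips with 3 to 60 N. Pads are 16 mm wide; open, the fingers measure 119 mm over their backs; the gripper's body (75 mm by 177 mm) begins 78 mm behind the grasp point.
Start: joints at [1.042, 0.087, 1.371, -0, 1.684, -0.103], TCP at [0.227, 0.501, 0.206] pointing down, gripper open.
Joint ranges: [-3.1, 3.1], [-0.76, 2.03], [0.27, 2.55], [-1.08, 4.22], [0.17, 2.65], [-2.57, 2.57]. Speed limits (rad/s): [2.79, 2.79, 3.14, 3.14, 3.14, 3.14].

### API

Orientations are given as [roll, pitch, yaw] about the fixed x, y, z axes, in that order (R = Rz(yaw) Ry(pitch) Rx(roll)).
In Python, from bench import robot, vision gives the robot as it stands.
- The arm moves only by the shell command python3 -m crank 'ROWS'. ROWS is JSON, a list of rows, each a list of 3 entries, a list of its own where there are three numbers: the closure, from 0 (fully open) to 1 (shut), then the shift along the tool's x, y, z in m, then the turn, a rotation vector about the tool's x, y, z in degrees. A call has 1 to 8 rows; each row shifts and turns the commanded pose from where the row before left it, along the tool's axes as they then stand; what a row does not reach is not made up. A row lasts 1/10 s, in which the tool goes at most 50 mm and 8.59 degrees, less where a joint would pass 70% of its speed; a pose out of reach is approached as far as the arm can. A call with a gripper value outside its range is refused whole. The fingers move at their own pace and stop on an object; the grip force is fixed at half the most. Time passes only in rows, so rows that do not move let the fingers close. It gives the time, the measured TCP pose, the force, the opening and the grip force at its end, in the units of the state.
- robot.get_obs(): the state, without advancing time (a new reading comes with each control period).
- vision.snapshot(name): name is "side" or "top"; returns a dict with "color" (384x512x3 uint8, red, green, blue), "z_map" (384x512 float32, m along the optical axis (not along the pixel's ray), 0 where there is no reading), "fx", "fy", "cx", "cy" (pixels), "R" (3x3) and "t" (3): a world point X has camera coordinates R X + t. Camera axes: x right, y down, z forward; pixel columns grow to the right and rows downward; lengths in m; the calibration is good to about 2 mm. A picture is of the moment at which its call begins.
- robot.close_job(): hands the job in; it is judged then, once.
The state is a dict: "time": time; "joint_positions": joint angles; "qvel": joint speeds; "joint_torque": joint torques, N m; "tool_pos": TCP position; "ee_rot": TCP orientation; "wrist_force": force on the tool from outside, world axes, zero at the start; "wrist_torque": the same for the moment, N m; "width": finger opening in m; "finger_force": force on a finger pad.
Only numpy, scipy, OpenCV 4.12 (cv2) and the standard library are available. Lean on these libraries where they do the work, as an engineer would, in place of code of your own. Each camera call takes 0.05 s, during which the arm holds its last target. There are 200 camera calls.

### The job

Give the four vials already loaded in the small bench centrifuge a quick spin: with your fingertips press its raised lid down until it latches and stays shut by itself, then press the white-dotted end of the red mains rocker so that it flips on, and then press the blue short-spin key fully down and keep it down, because the machine spins only while that key is held. Do not press the grey lid-release key between them, pick nothing up, and leave the vial rack and the wash bottle where they stand. Finish the program while still holding the blue key down.

Things in the scene. Friction and masses are not known exactly. Their poses are not given: they have to be found in the camera images.
- centrifuge: white bench centrifuge, 190 mm deep (x), 170 mm wide (y), 114 mm high shut; fixed. Origin at bench level; -x is its front, towards the operator, +y its left. Body from x = -105 to +85 mm; lid deck at z = 95 mm behind x = -42 mm; in front of that a black console, 64 mm high at the front, 77 mm at the back (0.22 rad). On it: rocker (x, y) = (-84, 52), grey key (-72, 0), blue key (-85, -54) mm.
- lid_angle (a joint): lid hinge, rad: 0 = shut on its stop, about 0.015 when latched, 0.55 to 0.85 at the start. Hinge line along the centrifuge's y at x = +78, z = 100 mm in its frame; the lid reaches 124 mm forward, 156 mm wide, 11 mm thick. A spring lifts it: not latched, it rises to 0.3 rad or more when let go. Pressing at the pad takes up to about 8 N; it latches just above the stop, so press to the stop.
- lid_pad (a point): middle of the grey ribbed push pad (56 mm along y, 20 mm along x) on top of the lid near its front edge, 105 mm from the hinge line and 8 mm above it; its z axis is the lid's outward normal. It swings down and forward as the lid closes; shut, it is at x = -27, y = 0, z = 108 mm in the centrifuge's frame.
- latch_angle (a joint): sprung latch crank, rad: 0 = nose fully forward (over the lid's striker bar when latched), 0.32 = drawn back. The closing lid pushes it back and it snaps forward again; pressing the grey key also draws it back and lets the lid spring open.
- latch: the latch crank: steel nose in the slot in front of the chamber, and the grey lid-release key (22 mm along x, 26 mm along y) on the console. Origin: its pivot, inside the housing at x = -30, y = 0, z = 58 mm of the centrifuge.
- release_key_top (a point): middle of the top of the grey lid-release key, between the rocker and the blue key, about 82 mm above the bench. Not to be pressed.
- rocker_angle (a joint): red mains rocker in rad: 0 = off (the white-dotted end stands up), 0.40 = on (the dotted end is down). Snap action: past the middle (0.2) it flips over by itself and stays. It takes about 4 N at the dot; go 10 mm down or stop at 9 N.
- rocker_dot (a point): the white dot on the red rocker, on its upper face 11 mm outward (centrifuge +y) of its pivot and 82 mm above the bench when off. The rocker is 22 mm along x, 38 mm along y (its outer end is 7 mm beyond the dot) and slopes with the console; the dot goes down by about 5 mm. Press at the dot or a little outside it, so that the finger does not bear on the other half.
- spin_key_travel (a joint): blue short-spin key: 0 = up, 0.005 m = fully down. Sprung: about 2 N to start, 5 N fully down; it comes up when let go.
- spin_key: blue square key, 24 x 24 mm, on the right end of the console. Origin: middle of its top face, 80 mm above the bench when up; its z axis is the console's outward normal, and it moves along -z.
- vial_rack: low clear rack with small blue-capped vials, 68 x 190 x 35 mm, loose on the bench to the right of the centrifuge; origin at the centre of its underside. Leave alone.
- wash_bottle: white squeeze bottle with a red top and bent red spout, 72 x 99 x 186 mm, loose, right of the vial rack; origin at the underside. Leave alone.

How it is judged:
By the outcome, as a careful person would: the job done as asked, in the order asked, and still so for the second after the job is handed in, while the arm keeps its last pose, push and grip.
It also fails if it takes over 43 s, if anything falls off the work surface, if the arm or the gripper's body presses on something with over 40 N, if the wrist force passes 120 N, or if a joint passes its speed limit or range.

## Working session

There is one attempt and no reset: what is moved stays moved. The work goes in short steps, Python scripts to look and compute and a shell command to move; the robot and the scene stay as the last step left them, time stands still between calls to the robot, and variables do not carry over. Pictures are saved under pics/ and viewed, at most 10 in all, crops included, and the job is handed in when it is done.

```bash
mkdir -p pics
cat > h.py <<'E'
import numpy as np, cv2
from bench import robot, vision
def snap(n):
    s=vision.snapshot(n); np.savez('%s.npz'%n,**s); return s
def save(s,name,crop=None,k=1.5):
    im=s['color'][:,:,::-1]
    if crop: r0,r1,c0,c1=crop; im=im[r0:r1,c0:c1]
    cv2.imwrite('pics/'+name,cv2.resize(im,None,fx=k,fy=k,interpolation=cv2.INTER_CUBIC))
def pt(s,u,v,w=1):
    z=s['z_map'][v-w:v+w+1,u-w:u+w+1]; z=np.median(z[z>0])
    p=np.array([(u-s['cx'])/s['fx']*z,(v-s['cy'])/s['fy']*z,z]); return s['R'].T@(p-s['t'])
E
python3 - <<'E'
from h import *
for n in('top','side'):
    s=snap(n); save(s,n+'1.png')
    print(n,s['R'].round(3).tolist(),s['t'],s['fx'])
o=robot.get_obs(); print(o['time'],o['tool_pos'],o['ee_rot'],o['wrist_force'])
E
```

```text
top [[0.02, -1.0, -0.002], [-0.982, -0.02, -0.19], [0.19, 0.005, -0.982]] [0.07436978 0.53596044 1.00660971] 469.057757429343
side [[0.938, -0.347, -0.017], [-0.238, -0.607, -0.758], [0.253, 0.715, -0.652]] [-0.47440789  0.2560807   0.93354147] 387.98987929615515
0.1 [0.22693287 0.50047586 0.20440026] [-3.13961371e+00 -1.77402789e-04  2.71581146e+00] [ 0.15491841  1.03041824 -0.31700736]
```

View pics/top1.png

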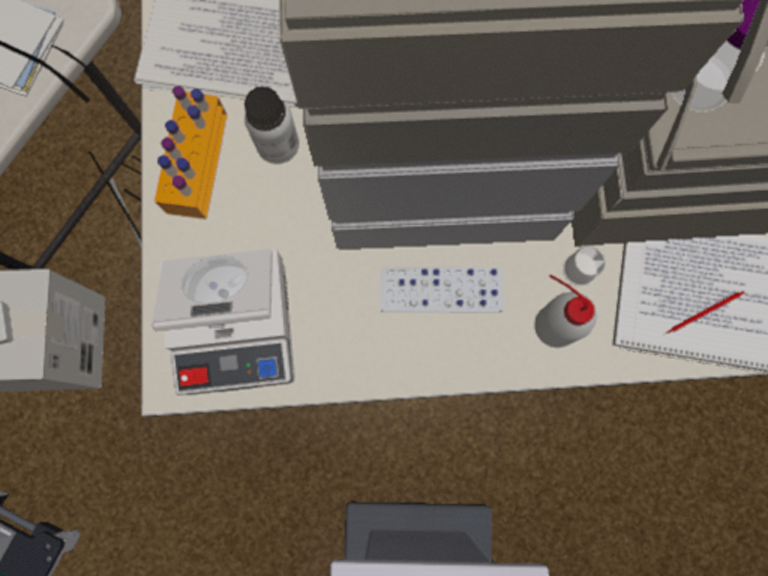

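View pics/side1.png

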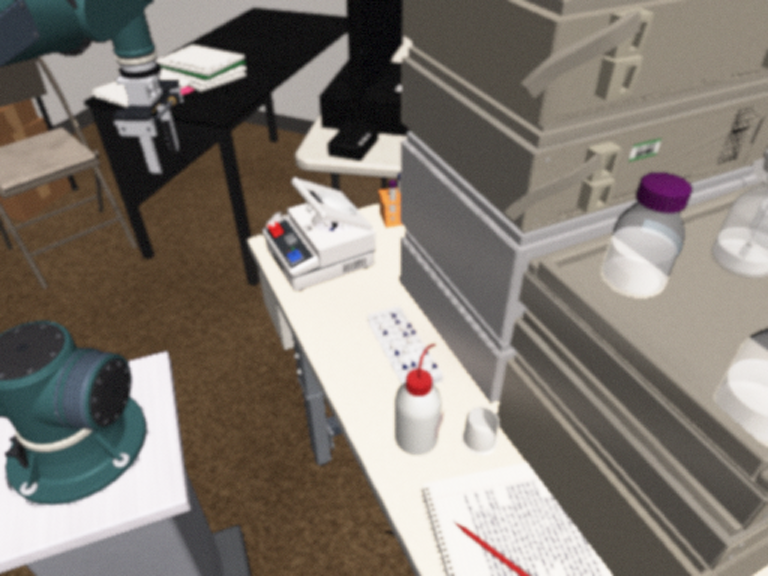

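The top view shows the centrifuge at the left front of the bench: dot about (185,378), blue key (267,368), grey key (229,363) and lid pad (211,309), all in 1.5x pixels. The lid is raised and there is clear bench around it. Next I measure these points.

Run:
```python
from h import *
s=dict(np.load('top.npz')); save(s,'top2.png',(160,270,95,205),5.4)
for n,u,v in(('dot',185,378),('blue',267,368),('grey',229,363),('pad',211,309),('lidL',158,325),('lidR',268,325),('lidbackL',165,257),('lidbackR',274,251)):
    print(n,pt(s,round(u/1.5),round(v/1.5)).round(4))
# colour blobs
hsv=cv2.cvtColor(s['color'],cv2.COLOR_RGB2HSV)
for n,m in(('red',((hsv[...,0]<8)|(hsv[...,0]>172))&(hsv[...,1]>150)&(hsv[...,2]>100)),('blue',(abs(hsv[...,0].astype(int)-110)<12)&(hsv[...,1]>140)&(hsv[...,2]>90))):
    m[:230]=0;m[:,220:]=0
    v,u=np.where(m); P=np.array([pt(s,a,b,0) for a,b in zip(u,v)]); print(n,len(u),u.mean(),v.mean(),P.mean(0).round(4),np.ptp(P,0).round(4))
```

```text
dot [0.4074 0.3696 0.084 ]
blue [0.4249 0.2531 0.0819]
grey [0.4301 0.3068 0.0837]
pad [0.494  0.317  0.1649]
lidL [0.4691 0.3847 0.1729]
lidR [0.4834 0.2514 0.0975]
lidbackL [0.6054 0.4385 0.0027]
lidbackR [0.5939 0.2484 0.0975]
red 183 129.18032786885246 250.45901639344262 [nan nan nan] [nan nan nan]
blue 104 177.70192307692307 245.0096153846154 [nan nan nan] [nan nan nan]
  return _methods._mean(a, axis=axis, dtype=dtype,
  ret = ret.dtype.type(ret / rcount)
```

View pics/top2.png

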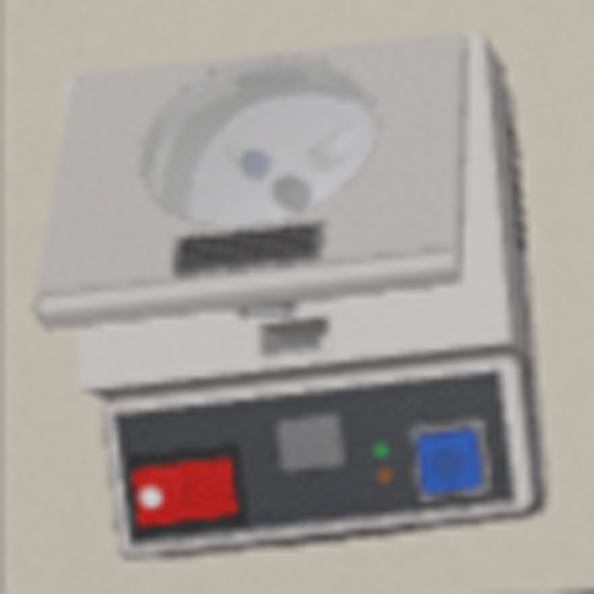

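```bash
cat > pose.py <<'E'
from h import *
from scipy.optimize import least_squares
s=dict(np.load('top.npz'))
uv=np.array([[122.96,252.0],[178.1,245.4],[152.6,242.0],[141.1,206.1]])
def loc(a): return np.array([[-.084,.063,.082],[-.085,-.054,.080],[-.072,0,.082],[.078-.105*np.cos(a)+ -.008*np.sin(a)*-1*-1,0,.1+.105*np.sin(a)+.008*np.cos(a)]])
def w(q,P): c,d=np.cos(q[2]),np.sin(q[2]); return P@np.array([[c,d,0],[-d,c,0],[0,0,1]])+[q[0],q[1],0]
def proj(X): C=X@s['R'].T+s['t']; return np.c_[s['fx']*C[:,0]/C[:,2]+s['cx'],s['fy']*C[:,1]/C[:,2]+s['cy']]
E
python3 - <<'E'
from pose import *
r=least_squares(lambda q:(proj(w(q,loc(q[3])))-uv).ravel(),[.5,.3,0,.6])
print(r.x.round(4),r.fun.round(2)); q=r.x
print(w(q,loc(q[3])).round(4)); print('pad shut',w(q,np.array([[-.027,0,.108]])).round(4))
np.save('q.npy',q)
R=s['R'];print(pt(s,141,206),pt(s,123,252),pt(s,178,245),pt(s,153,242))
E
```

```text
[0.5009 0.3176 0.1323 0.6766] [ 0.67 -0.81  0.13  0.23 -0.03  0.35 -0.72  0.23]
[[0.4093 0.3689 0.082 ]
 [0.4237 0.2528 0.08  ]
 [0.4295 0.3081 0.082 ]
 [0.492  0.3164 0.172 ]]
pad shut [[0.4741 0.314  0.108 ]]
[0.49396432 0.31702632 0.16488157] [0.40736891 0.36957106 0.08404887] [0.42488438 0.25307551 0.0819023 ] [0.43008029 0.30681433 0.08367439]
```

```bash
sed -i 's/+ -.008\*np.sin(a)\*-1\*-1/+.008*np.sin(a)/' pose.py
cat >> h.py <<'E'
from scipy.spatial.transform import Rotation as Ro
def go(target,yaw=None):
    o=robot.get_obs(); R=Ro.from_euler('xyz',o['ee_rot']).as_matrix()
    print('t',o['time'],'pos',o['tool_pos'].round(4),'rpy',o['ee_rot'].round(3),'F',o['wrist_force'].round(2))
    print('shift',(R.T@(np.array(target)-o['tool_pos'])).round(4))
E
python3 - <<'E'
from pose import *
r=least_squares(lambda q:(proj(w(q,loc(q[3])))-uv).ravel(),[.5,.3,0,.6])
print(r.x.round(4),r.fun.round(2)); q=r.x
print(w(q,loc(q[3])).round(4)); print('pad shut',w(q,np.array([[-.027,0,.108]])).round(4))
np.save('q.npy',q)
E
python3 -m crank '[[1,[0,0,-0.01],[0,0,8.3]],[1,[0,0,-0.01],[0,0,8.3]],[1,[0,0,-0.01],[0,0,8.3]],[1,[0,0,-0.01],[0,0,8.3]],[1,[0,0,-0.01],[0,0,8.3]],[1,[0,0,0],[0,0,8.3]],[1,[0,0,0],[0,0,8.3]],[1,[0,0,0],[0,0,0]]]'
```

```text
[0.5006 0.3188 0.1437 0.56  ] [ 0.54 -0.44 -0.04 -0.02 -0.25  0.39 -0.24  0.08]
[[0.4085 0.3692 0.082 ]
 [0.4242 0.2532 0.08  ]
 [0.4294 0.3085 0.082 ]
 [0.494  0.3179 0.1626]]
pad shut [[0.4739 0.315  0.108 ]]
time: 0.9
tool_pos: [0.2271, 0.5007, 0.2549]
ee_rot: [-3.141, 0.001, 1.702]
wrist_force: [-0.4, -0.2, -0.3]
width: 0.0336
finger_force: 0.0
```

```bash
python3 -m crank '[[1,[-0.031,0.034,0.0],[0,0,0]],[1,[-0.031,0.034,0.0],[0,0,0]],[1,[-0.031,0.034,0.0],[0,0,0]],[1,[-0.031,0.034,0.0],[0,0,0]],[1,[-0.031,0.034,0.0],[0,0,0]],[1,[-0.031,0.034,0.02],[0,0,0]],[1,[-0.031,0.034,0.02],[0,0,0]],[1,[0,0,0.005],[0,0,0]]]'; python3 -c "
from h import *
s=snap('top'); save(s,'top3.png',(150,270,85,205),5)
go([.494,.318,.18])"
```

```text
time: 1.7
tool_pos: [0.4938, 0.3125, 0.2063]
ee_rot: [-3.137, 0.004, 1.698]
wrist_force: [-1.0, 0.0, -0.3]
width: 0.0004
finger_force: 0.0
t 1.75 pos [0.4917 0.3145 0.2066] rpy [-3.135e+00  2.000e-03  1.700e+00] F [ 0.38  0.41 -0.94]
shift [0.0032 0.0029 0.0266]
```

View pics/top3.png

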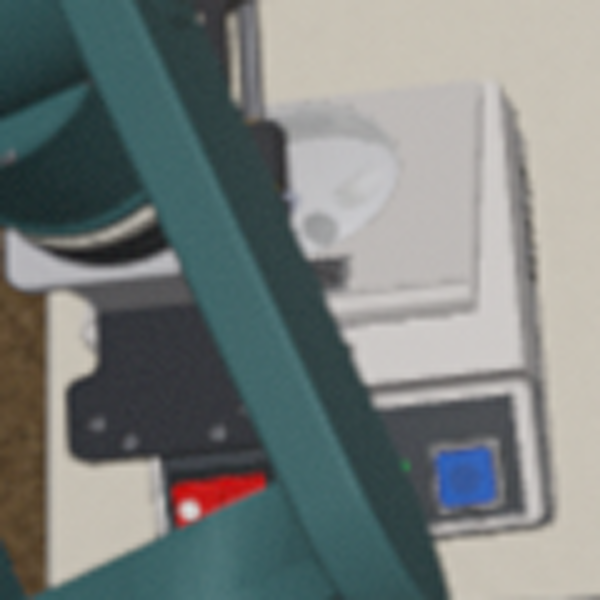

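The arm hides most of the lid. In the 5x crop the blue key (466,476) and the dot (189,510) are still visible and unmoved. The gripper is over the pad, so I start down along the lid's arc.

```bash
python3 -m crank '[[1,[0.003,0.004,0.015],[0,0,0]],[1,[0,0,0.016],[0,0,0]],[1,[0,-0.003,0.006],[0,0,0]],[1,[0,-0.004,0.007],[0,0,0]],[1,[0,-0.004,0.007],[0,0,0]],[1,[0,-0.003,0.008],[0,0,0]],[1,[0,-0.003,0.008],[0,0,0]],[1,[0,-0.001,0],[0,0,0]]]'
```

```text
time: 2.55
tool_pos: [0.4761, 0.3179, 0.1424]
ee_rot: [-3.14, 0.001, 1.702]
wrist_force: [-0.0, -0.9, -0.6]
width: 0.0004
finger_force: 0.0
```

```bash
python3 -c "
from h import *
s=snap('side'); save(s,'side2.png',(90,220,150,290),5)
go([.474,.315,.108])"
```

```text
t 2.6 pos [0.4763 0.3179 0.1429] rpy [-3.141e+00  1.000e-03  1.702e+00] F [-0.5  -0.23 -0.12]
shift [-0.0026 -0.0026  0.0349]
```

View pics/side2.png

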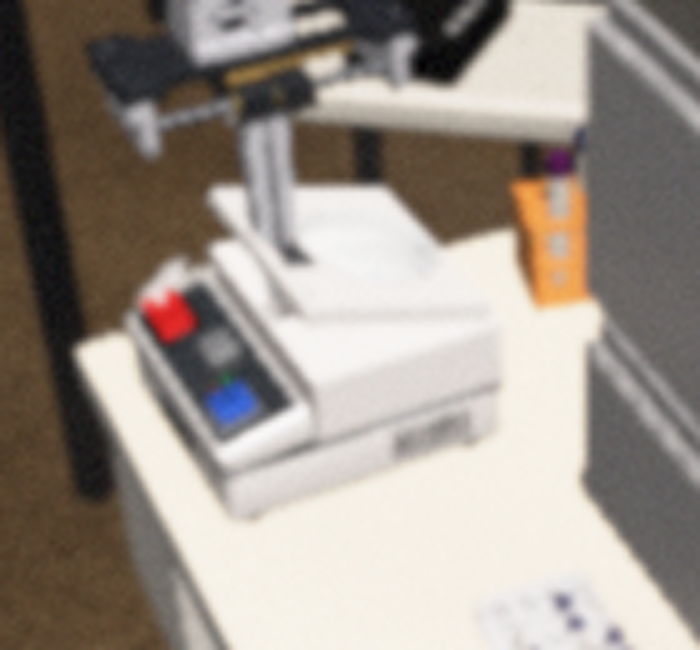

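The finger stands on the dark pad (tip near (290,255) in the 5x crop) and the lid is about half down. I continue down to the stop.

```bash
python3 -m crank '[[1,[-0.001,-0.002,0.007],[0,0,0]],[1,[-0.001,-0.001,0.007],[0,0,0]],[1,[0,-0.001,0.006],[0,0,0]],[1,[0,0,0.005],[0,0,0]],[1,[0,0,0.004],[0,0,0]],[1,[0,0,0.002],[0,0,0]],[1,[0,0,0],[0,0,0]]]'
```

```text
time: 3.3
tool_pos: [0.4733, 0.3153, 0.1116]
ee_rot: [-3.141, 0.001, 1.702]
wrist_force: [-0.1, 0.4, 0.1]
width: 0.0001
finger_force: 0.0
```

```bash
python3 -m crank '[[1,[0,0,0.002],[0,0,0]],[1,[0,0,0.001],[0,0,0]],[1,[0,0,0],[0,0,0]]]';python3 -m crank '[[1,[0,0,0.002],[0,0,0]],[1,[0,0,0],[0,0,0]]]'; python3 -m crank '[[1,[0,0,0.002],[0,0,0]],[1,[0,0,0],[0,0,0]]]'
```

```text
time: 3.6
tool_pos: [0.4735, 0.3155, 0.1096]
ee_rot: [3.141, 0.0, 1.702]
wrist_force: [-0.2, -0.0, 0.3]
width: 0.0002
finger_force: 0.3
time: 3.8
tool_pos: [0.4734, 0.3156, 0.1081]
ee_rot: [3.141, -0.0, 1.702]
wrist_force: [-0.5, -0.8, 2.9]
width: 0.0002
finger_force: 1.4
time: 4.0
tool_pos: [0.4735, 0.3157, 0.1079]
ee_rot: [3.14, -0.0, 1.702]
wrist_force: [-2.8, -2.6, 9.2]
width: 0.0002
finger_force: 4.6
```

```bash
python3 -m crank '[[1,[0,0,0.002],[0,0,0]],[1,[0,0,0],[0,0,0]]]'; python3 -m crank '[[1,[0,0,0.002],[0,0,0]],[1,[0,0,0],[0,0,0]]]'
```

```text
time: 4.2
tool_pos: [0.4735, 0.3157, 0.1077]
ee_rot: [3.139, -0.001, 1.702]
wrist_force: [-5.7, -4.2, 15.2]
width: 0.0003
finger_force: 7.7
time: 4.4
tool_pos: [0.4735, 0.3157, 0.1076]
ee_rot: [3.138, -0.001, 1.702]
wrist_force: [-8.7, -4.9, 20.9]
width: 0.0006
finger_force: 10.7
```

```bash
python3 -m crank '[[1,[0,0,-0.020],[0,0,0]],[1,[0,0,-0.03],[0,0,0]],[1,[0.031,-0.029,0],[0,0,0]],[1,[0.031,-0.029,0],[0,0,0]],[1,[0,0,0],[-6.3,0,0]],[1,[0,0,0],[-6.3,0,0]],[1,[0,0,0],[0,0,0]]]'; python3 -c "
from pose import *
s=snap('side'); save(s,'side3.png',(90,220,150,290),4); t=snap('top'); save(t,'top4.png',(150,270,85,205),5)
q=np.load('q.npy'); d=w(q,np.array([[-.084,.0645,.082]]))[0]; print(d); go(d)"
```

```text
time: 5.1
tool_pos: [0.4042, 0.3692, 0.1501]
ee_rot: [2.924, 0.001, 1.705]
wrist_force: [0.6, 0.1, 0.2]
width: 0.0004
finger_force: 0.0
[0.40826746 0.37064827 0.082     ]
t 5.2 pos [0.4072 0.3697 0.1516] rpy [ 2.923 -0.     1.703] F [-0.35  0.1   0.1 ]
shift [ 0.0008 -0.0139  0.0682]
```

View pics/side3.png

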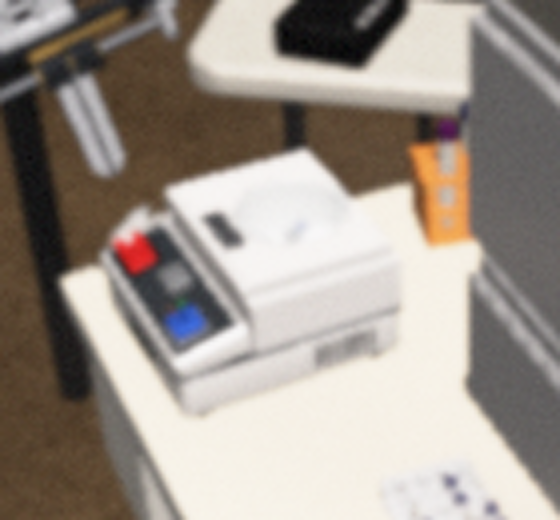

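The lid stays shut with the arm away (flush, pad at (225,230)). The finger is above the rocker, so I press the dot now.

```bash
python3 -m crank '[[1,[0.001,-0.014,0],[0,0,0]],[1,[0,0,0.03],[0,0,0]],[1,[0,0,0.025],[0,0,0]],[1,[0,0,0.005],[0,0,0]],[1,[0,0,0.004],[0,0,0]],[1,[0,0,0],[0,0,0]]]'; python3 -m crank '[[1,[0,0,0.003],[0,0,0]],[1,[0,0,0],[0,0,0]]]'; python3 -m crank '[[1,[0,0,0.002],[0,0,0]],[1,[0,0,0],[0,0,0]]]'
```

```text
time: 5.8
tool_pos: [0.4084, 0.3708, 0.0867]
ee_rot: [2.921, -0.0, 1.701]
wrist_force: [-1.1, -0.5, 0.2]
width: 0.0002
finger_force: 0.0
time: 6.0
tool_pos: [0.4089, 0.371, 0.0841]
ee_rot: [2.92, -0.001, 1.702]
wrist_force: [0.1, -1.1, 0.2]
width: 0.0004
finger_force: 0.0
time: 6.2
tool_pos: [0.4093, 0.3716, 0.0823]
ee_rot: [2.92, -0.002, 1.702]
wrist_force: [-0.6, 1.0, 2.3]
width: 0.0004
finger_force: 1.0
```

Contact at about z = 82 mm, so I continue in small steps.

```bash
python3 -m crank '[[1,[0,0,0.002],[0,0,0]],[1,[0,0,0.001],[0,0,0]],[1,[0,0,0],[0,0,0]]]'; python3 -m crank '[[1,[0,0,0.002],[0,0,0]],[1,[0,0,0],[0,0,0]]]'; python3 -m crank '[[1,[0,0,0.002],[0,0,0]],[1,[0,0,0],[0,0,0]]]'
```

```text
time: 6.5
tool_pos: [0.4093, 0.3703, 0.0776]
ee_rot: [2.923, 0.001, 1.702]
wrist_force: [-0.1, -1.2, 0.4]
width: 0.0002
finger_force: 0.3
time: 6.7
tool_pos: [0.4096, 0.3705, 0.0773]
ee_rot: [2.922, 0.001, 1.701]
wrist_force: [-3.8, -2.5, 6.6]
width: 0.0005
finger_force: 3.7
time: 6.9
tool_pos: [0.4097, 0.3705, 0.077]
ee_rot: [2.923, 0.001, 1.701]
wrist_force: [-7.9, -4.5, 14.7]
width: 0.0003
finger_force: 8.0
```

```bash
python3 -m crank '[[1,[0,0,-0.02],[0,0,0]],[1,[0,0,-0.035],[0,0,0]],[1,[-0.04,0,0],[0,0,0]],[1,[-0.04,0,0],[0,0,0]],[1,[-0.04,0,0],[0,0,0]],[1,[0,0,0],[0,0,0]]]'; python3 -c "
from pose import *
s=snap('side'); save(s,'side4.png',(90,220,150,290),4); t=snap('top'); save(t,'top5.png',(150,270,85,205),5)
q=np.load('q.npy'); d=w(q,np.array([[-.085,-.054,.080]]))[0]; print(d); go(d)"
```

```text
time: 7.5
tool_pos: [0.4144, 0.2464, 0.1276]
ee_rot: [2.922, 0.002, 1.696]
wrist_force: [0.8, -0.0, -0.1]
width: 0.0002
finger_force: 0.0
[0.42424585 0.25322621 0.08      ]
t 7.6 pos [0.4142 0.2497 0.1278] rpy [ 2.922 -0.     1.7  ] F [-0.18  0.46 -0.5 ]
shift [ 0.0022 -0.0003  0.0489]
```

View pics/side4.png

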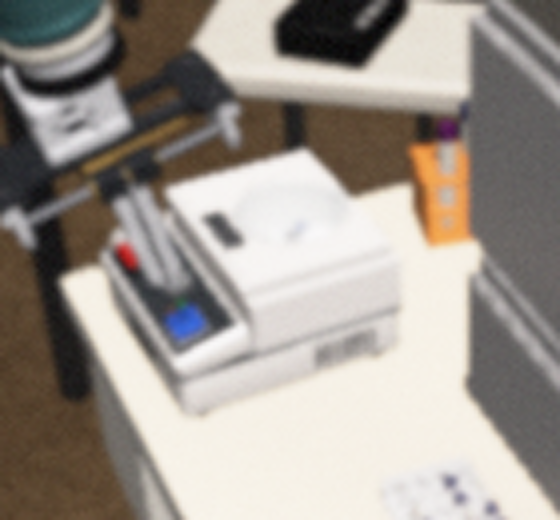

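View pics/top5.png

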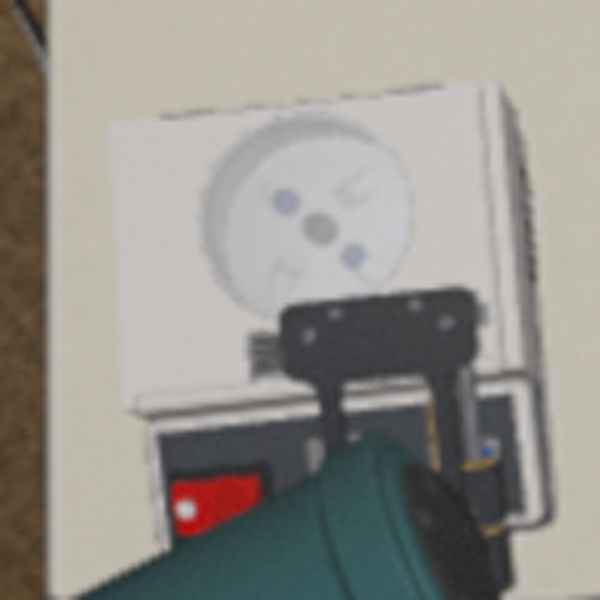

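Both views show the lid shut. In the side view the rocker's raised end is no longer visible (125,255). I check its tilt from the depth map and descend to the blue key.

```bash
python3 -c "
from h import *
s=dict(np.load('top.npz'))
for u in range(119,138,2): print(u,pt(s,u,251)[2].round(4),end='; ')
"; python3 -m crank '[[1,[0.002,0,0.02],[0,0,0]],[1,[0,0,0.02],[0,0,0]],[1,[0,0,0.006],[0,0,0]],[1,[0,0,0],[0,0,0]]]'; python3 -m crank '[[1,[0,0,0.003],[0,0,0]],[1,[0,0,0],[0,0,0]]]'; python3 -m crank '[[1,[0,0,0.002],[0,0,0]],[1,[0,0,0],[0,0,0]]]'
```

```text
119 0.0727; 121 0.079; 123 0.0786; 125 0.0789; 127 0.0802; 129 0.0806; 131 0.0808; 133 0.0834; 135 0.0845; 137 0.4898; time: 8.0
tool_pos: [0.4229, 0.2542, 0.0817]
ee_rot: [2.925, 0.001, 1.703]
wrist_force: [0.3, -0.3, 0.1]
width: 0.0005
finger_force: 0.0
time: 8.2
tool_pos: [0.4248, 0.2544, 0.0809]
ee_rot: [2.921, -0.001, 1.702]
wrist_force: [-0.6, 0.6, -0.1]
width: 0.0006
finger_force: 0.0
time: 8.4
tool_pos: [0.4255, 0.2544, 0.0793]
ee_rot: [2.92, -0.001, 1.702]
wrist_force: [-0.7, 0.6, 2.1]
width: 0.0004
finger_force: 1.2
```

The rocker now slopes down toward the dotted end (79 mm there, 84.5 mm inside), so it is on. I press the blue key down until its stop.

```bash
python3 -m crank '[[1,[0,0,0.003],[0,0,0]],[1,[0,0,0],[0,0,0]]]'; python3 -m crank '[[1,[0,0,0.003],[0,0,0]],[1,[0,0,0],[0,0,0]]]'; python3 -m crank '[[1,[0,0,0.003],[0,0,0]],[1,[0,0,0],[0,0,0]],[1,[0,0,0],[0,0,0]]]'
```

```text
time: 8.6
tool_pos: [0.4263, 0.2545, 0.0762]
ee_rot: [2.92, -0.001, 1.702]
wrist_force: [-1.4, 2.3, 5.4]
width: 0.0005
finger_force: 2.1
time: 8.8
tool_pos: [0.4265, 0.2546, 0.0754]
ee_rot: [2.92, -0.001, 1.702]
wrist_force: [-8.2, -2.0, 15.1]
width: 0.0005
finger_force: 8.5
time: 9.1
tool_pos: [0.4267, 0.2546, 0.0751]
ee_rot: [2.92, -0.001, 1.702]
wrist_force: [-17.7, -5.0, 28.8]
width: 0.0006
finger_force: 16.2
```

```bash
python3 -m crank '[[1,[0,0,-0.002],[0,0,0]],[1,[0,0,0],[0,0,0]],[1,[0,0,0],[0,0,0]]]'; python3 -c "
from h import *
s=snap('side'); save(s,'side5.png',(90,220,150,290),4)"
```

```text
time: 9.4
tool_pos: [0.4266, 0.2546, 0.0753]
ee_rot: [2.92, -0.001, 1.702]
wrist_force: [-10.7, -2.2, 20.2]
width: 0.0004
finger_force: 10.8
```

View pics/side5.png

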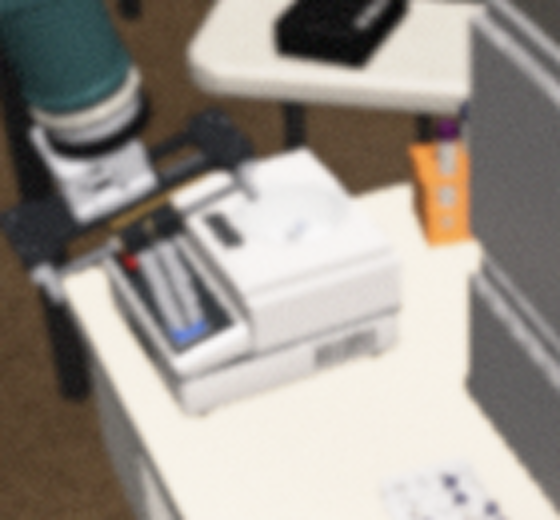

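The finger is on the blue key (190,325), the key is at its stop under about 20 N, and the lid is shut. I hand the job in.

```bash
python3 -c "
from bench import robot
print(robot.close_job())"
```

```text
the job is handed in; nothing more can be done
None
```

The lid is latched shut, the red rocker is on, and I handed the job in at about 9.4 s with the blue key held down against its stop at about 20 N; I inferred these from the pictures, depth readings and forces, and did not see the rotor spin.

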